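Strap a timber blank into the indexing sled and run it to the station

TASK

Lay the timber blank flat in the nest of the sled, between its end stops, then press both hinged hold-down straps down over it until each latch clicks and holds the strap shut. After that push the sled along its rail until the spring detent catches it at the station, where the mark on the sled meets the steel pointer, not beyond it, and leave the glue bottle, the tin and the stepped offcut standing where they are.

Things in the scene. Friction and masses are not known exactly. Their poses are not given: they have to be found in the camera images.
- blank: The work: a plain softwood block 160 x 44 x 36 mm (long axis x, width y, height z), loose, flat on the bench to the robot's left; origin at the centre of its underside. The largest loose timber block; about 0.14 kg.
- rail: Fixed rail bed 70 x 420 mm, two aluminium bars with their tops 30 mm above the bench; origin at the centre of its underside. The rail runs along its y axis (the sled travels towards +y); x points away from the robot; placed at a varying yaw on the bench.
- sled (a joint): Travel of the sled along rail +y, m. 0 at the rail's rear end, 0.120 at the station detent, end stop at 0.160. The sled slides with some friction; two bumps, 8 mm before and after the station, have to be overcome with about 10 to 15 N and the sprung plunger then settles the sled between them.
- nest (a point): Centre of the nest's floor on the plywood sled (132 mm wide in x, 200 mm long in y), 45 mm above the bench; axes as the rail's. The nest is 168 mm long (y, between end stops 26 mm high, 16 mm thick) and 52 mm wide (x, between side fences 10 mm high). The blank lies in it with its long axis along y, either way round.
- push_face (a point): Middle of the outer face of the sled's rear (-y) end stop, 58 mm above the bench; the face is 80 mm wide and 26 mm high and is the place to push the sled towards +y. Axes as the rail's.
- station (a point): Fixed point on the rail where the point nest lies when the sled is in the station detent, 45 mm above the bench; axes as the rail's. A dark steel pointer 52 mm high stands beside the rail at this point, 70 to 82 mm out on its +x side; the sled carries a black index mark on its +x edge.
- strap_front (a joint): Angle of the front (+y) strap, rad: 0 shut and level over the blank, grows as it lifts, 1.57 upright, 2.4 fully back. It stays about where it is left when open; nearly shut, its nose meets the spring latch (from 0.17 rad), a push of 8 to 12 N on the pad snaps it past, and the latch then holds it at 0.
- strap_rear (a joint): Angle of the rear (-y) strap, same meaning as strap_front.
- strap_front_hinge (a point): Hinge axis of the front strap (along y), 87 mm above the bench, 41 mm to the -x (robot) side of the nest's middle and 66 mm to its +y. Shut, the strap reaches to +x. Axes as the rail's. Its hinge post (30 mm wide) is 81 mm high over the bench; the latch post across the nest, 52 to 65 mm from the nest's middle, 102 mm.
- strap_rear_hinge (a point): Hinge axis of the rear strap (along y), 87 mm above the bench, 41 mm to the +x (far) side of the nest's middle and 66 mm to its -y. Shut, the strap reaches to -x. Axes as the rail's. Posts as for the front strap, mirrored.
- strap_front_pad (a point): Middle of the top of the black press pad on the front strap, 58 mm from the hinge axis and 7 mm above the strap's mid-plane. Steel strap 84 mm long, 24 mm wide, 6 mm thick; pad 32 x 30 mm, 4 mm thick. Moves with the strap: x points from hinge to free end, z out of the outer (upper when shut) face.
- strap_rear_pad (a point): The same point on the rear strap.
- glue: Bystander: white glue bottle 60 mm across, 150 mm tall, standing; origin under its centre. To be left alone.
- tin: Bystander: tin can 72 mm across, 90 mm tall, standing; origin under its centre. To be left alone.
- offcut: Bystander: stepped plywood offcut 110 x 70 mm, 18 to 36 mm high, lying flat; origin under its centre. To be left alone.
Not all that is in view belongs to the job. Several things look just like the blank: the one meant starts nearest to the robot's base.

How it is judged:
By the outcome, as a careful person would: the job done as asked, in the order asked, and still so for the second after the job is handed in, with the robot touching nothing.
It also fails if it takes over 72 s, if anything falls off the work surface, if the arm or the gripper's body presses on something with over 40 N, if the wrist force passes 120 N, or if a joint passes its speed limit or range.

ROBOT

A 7-joint arm with a two-finger parallel gripper is mounted at the origin on the work surface. World frame = base frame: x ahead of the robot, y to its left, z up, the work surface at z = 0. Lengths are in m, angles in degrees, forces in N, time in s.
With the tool pointing down it reaches from about 0.425 to 0.875 m from the base axis. Payload 4.7 kg.
Tool frame: the origin (TCP) lies at the centre of the arm's flange, where the gripper is bolted on; the fingertips stand 182 mm ahead of it and the grasp point (between the pads) lies 164 mm ahead of it; z points along the fingers, y is the line along which they close (so a half turn about z gives the same grasp; the last joint's range is limited). The gripper opens to 87 mm and grips with 3 to 60 N. Pads are 19 mm wide; open, the fingers measure 117 mm over their backs; the gripper's body (75 mm by 190 mm) begins 51 mm behind the grasp point.
Start: joints at [75.693, 18.392, -4.016, 83.108, 1.295, 78.541, -3.26], TCP at [0.169, -0.628, 0.405] pointing down, gripper open.
Joint ranges: [-163.93, 163.93], [-17.29, 119.83], [-79.2, 71.16], [3.27, 140.29], [-89.18, 269.18], [5.43, 117.66], [-154.24, 154.24]. Speed limits (degrees/s): [147.25, 147.25, 180, 180, 180, 180, 180].

INTERFACE

Orientations are given as [roll, pitch, yaw] about the fixed x, y, z axes, in that order (R = Rz(yaw) Ry(pitch) Rx(roll)).
In Python, from cell import env gives the robot as it stands. The module is installed in compiled form; this text tells all that it offers.
- The arm moves only by the tool step_arm, never from a script. Its argument "steps" is one flat list of numbers, 5 for each row, row after row: the opening, from 0 (shut) to 1 (fully open), then the shift along the tool's x, y, z in mm, then the turn about the tool's z in degrees. In form: [grip, dx, dy, dz, roll, grip, dx, dy, dz, roll, ...]. A call has 1 to 12 rows; each row shifts and turns the commanded pose from where the row before left it, along the tool's axes as they then stand; what a row does not reach is not made up. A row lasts 1/8 s, in which the tool goes at most 62.5 mm and 10.7 degrees, less where a joint would pass 70% of its speed; a pose out of reach is approached as far as the arm can. A call with a gripper value outside its range is refused whole. The fingers move at their own pace and stop on an object; "grip_force" is the grip in N (left out, the last holds). Time passes only in rows, so rows that do not move let the fingers close. It gives the time, the measured TCP pose, the force, the opening and the grip force at its end, in the units of the state.
- env.get_obs(): the state, without advancing time (a new reading comes with each control period).
- env.read_camera(name): name is "scene" or "side" or "wrist"; returns a dict with "image" (384x512x3 uint8, red, green, blue), "camera_matrix" (3x3 intrinsics, pixels), "R" (3x3) and "t" (3): a world point X has camera coordinates R X + t. Camera axes: x right, y down, z forward; pixel columns grow to the right and rows downward; lengths in m; the calibration is good to about 2 mm. A picture is of the moment at which its call begins. There is no depth.
- env.sign_off(): hands the job in; it is judged then, once.
The state is a dict: "time_s": time; "qpos": joint angles; "joint_velocities": joint speeds; "effort": joint torques, N m; "tool_pos": TCP position; "tool_rot": TCP orientation; "force": force on the tool from outside, world axes, zero at the start; "wrist_torque": the same for the moment, N m; "grip_width": finger opening in m; "grasp_force": force on a finger pad.
Only numpy, scipy, OpenCV 4.12 (cv2) and the standard library are available. Lean on these libraries where they do the work, as an engineer would, in place of code of your own. Each camera call takes 0.05 s, during which the arm holds its last target. There are 200 camera calls.

## Working session

There is one attempt and no reset: what is moved stays moved. The work goes in short steps, Python scripts to look and compute and a tool call to move; the robot and the scene stay as the last step left them, time stands still between calls to the robot, and variables do not carry over. Pictures are saved under pics/ and viewed, at most 10 in all, crops included, and the job is handed in when it is done.

Besides the shell and the picture viewer there is one more tool, called by a JSON object that holds its "method" and its "body", one argument or row to a line. step_arm: Moves the arm, as the interface text tells. Its arguments: {"type":"object","properties":{"steps":{"type":"array","items":{"type":"number"}},"grip_force":{"type":"number"}},"required":["steps"]}

```bash
mkdir -p pics
cat > h.py <<'E'
import numpy as np,cv2
from cell import env
def shot(n,f,crop=None,s=1):
    c=env.read_camera(n); np.savez(f'pics/{f}.npz',K=c['camera_matrix'],R=c['R'],t=c['t'],im=c['image'])
    im=c['image'][:,:,::-1]
    if crop: im=im[crop[1]:crop[3],crop[0]:crop[2]]
    cv2.imwrite(f'pics/{f}.png',cv2.resize(im,None,fx=s,fy=s,interpolation=cv2.INTER_CUBIC)); return c
def px(f,u,v,z):
    c=np.load(f'pics/{f}.npz'); d=c['R'].T@np.linalg.inv(c['K'])@[u,v,1]; o=-c['R'].T@c['t']
    return o+d*(z-o[2])/d[2]
def proj(f,X):
    c=np.load(f'pics/{f}.npz'); p=c['K']@(c['R']@np.array(X)+c['t']); return p[:2]/p[2]
E
python3 - <<'E'
from h import *
o=env.get_obs(); print(o['tool_pos'],o['tool_rot'],o['time_s'],o['grip_width'])
for n in('scene','side'): c=shot(n,n+'0',s=1.5); print(n,-c['R'].T@c['t'],c['R'][2])
E
```

```text
[ 0.16939872 -0.62731792  0.40366464] [-1.79890554e+02  5.15613286e-03  1.51143423e+01] 0.0 0.0868812546831912
scene [ 1.32873732 -0.21556999  1.03486383] [-0.59965787  0.33564735 -0.72646493]
side [-0.05518656  1.10696588  1.16008686] [ 0.40604491 -0.59328647 -0.6950818 ]
```

View pics/scene0.png

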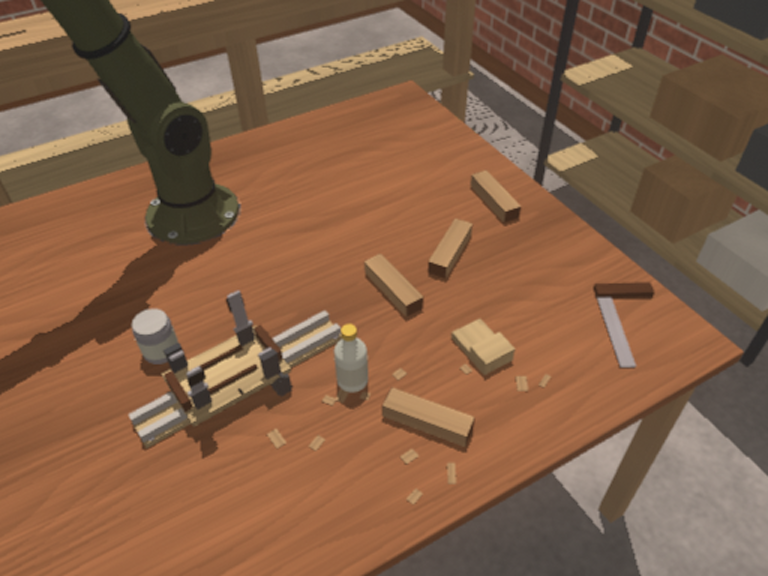

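View pics/side0.png

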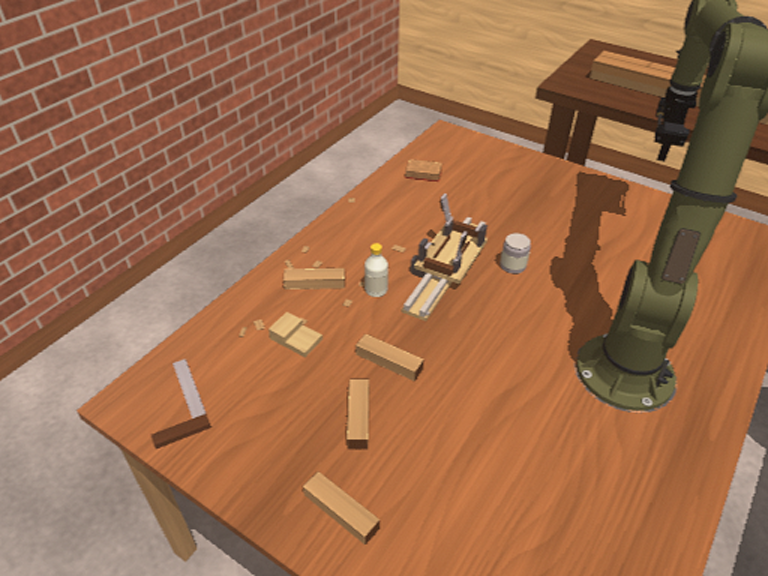

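Candidate blanks in the scene picture: A (393,285), B (450,248), C (495,196) and D (428,418). E shows only in the side view, at (423,170). Next I measure their distances from the base and take enlarged crops.

Run:
```python
from h import *
def P(f,u,v,z): return px(f,u/1.5,v/1.5,z)
for n,u,v in(('A',393,279),('B',451,240),('C',495,190),('D',428,410)):
    p=P('scene0',u,v,.036);print(n,p.round(3),np.hypot(*p[:2]).round(3))
for n,u,v in(('A',390,354),('B',358,407),('C',341,503),('D',314,273),('E',423,165)):
    p=P('side0',u,v,.036);print(n,p.round(3),np.hypot(*p[:2]).round(3))
for n in('tin',(152,320),.09),('glue',(349,328),.15),('offcut',(485,345),.03): print(n[0],P('scene0',*n[1],n[2]).round(3))
im=np.load('pics/scene0.npz')['im'][:,:,::-1]
a=cv2.resize(im[185:305,75:235],(800,600),interpolation=cv2.INTER_CUBIC);cv2.imwrite('pics/c1.png',a)
b=cv2.resize(im[105:225,220:380],(800,600),interpolation=cv2.INTER_CUBIC);cv2.imwrite('pics/c2.png',b)
```

```text
A [0.477 0.288 0.036] 0.557
B [0.438 0.463 0.036] 0.637
C [0.342 0.656 0.036] 0.74
D [0.791 0.174 0.036] 0.81
A [0.468 0.292 0.036] 0.552
B [0.442 0.458 0.036] 0.636
C [0.338 0.658 0.036] 0.74
D [0.792 0.17  0.036] 0.811
E [ 0.828 -0.445  0.036] 0.94
tin [ 0.382 -0.191  0.09 ]
glue [0.639 0.102 0.15 ]
offcut [0.719 0.352 0.03 ]
```

View pics/c1.png

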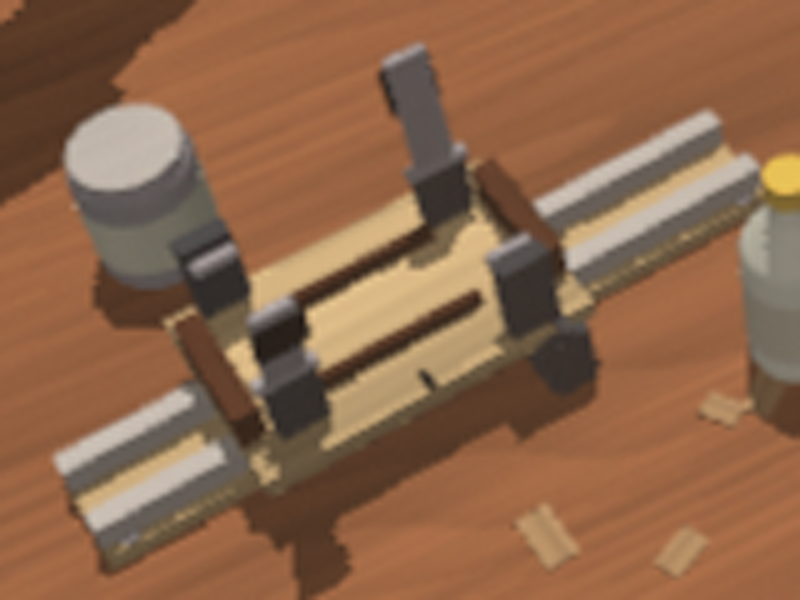

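View pics/c2.png

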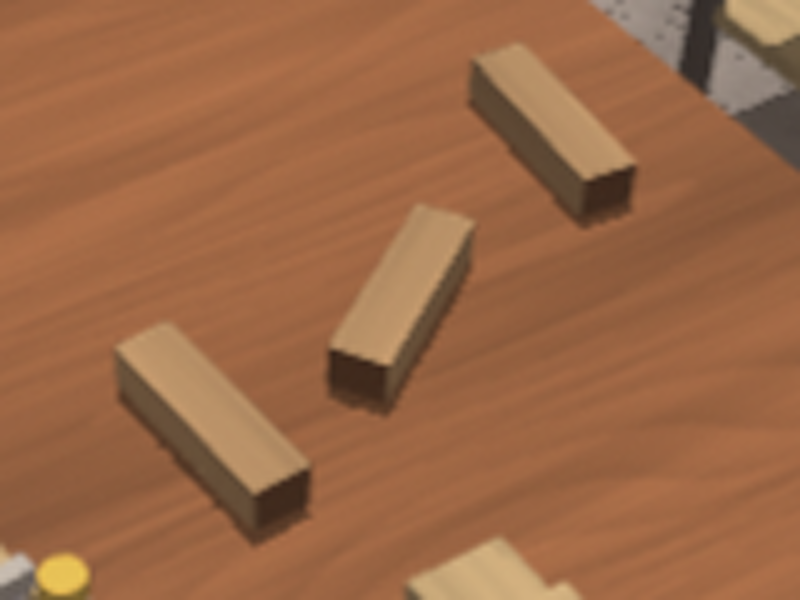

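Block A, at scene picture (393,285), is nearest the base at 0.557 m (B is 0.637, C 0.74, D 0.81, E 0.94). It lies to the robot's left, so A is the blank, and crop c2 shows it as a plain block. In c1 the front strap is upright with its top at (405,60), and the rear strap leans towards the camera at (275,310). The mark is at (428,380) and the pointer at (565,350).

Run:
```python
from h import *
from scipy.optimize import least_squares
A=[px('scene0',220+u/5,105+v/5,.036)[:2] for u,v in((115,348),(172,322),(310,467),(253,495))]
A=np.array(A);print(A.round(3),np.linalg.norm(np.diff(A,axis=0),axis=1).round(3))
l=(A[2]+A[3]-A[0]-A[1])/2;print('ctr',A.mean(0).round(4),'yaw',np.degrees(np.arctan2(l[1],l[0])).round(1))
C=lambda u,v,z:px('scene0',75+u/5,185+v/5,z)
# sled-frame points
pts=[(-.066,-.1,.045,165,322),(.066,-.1,.045,262,488),(.066,.1,.045,592,298),
(-.04,-.1,.071,180,320),(.04,-.1,.071,243,440),(.04,.1,.071,562,252),(-.04,.1,.071,490,160),(.066,0,.045,432,385)]
def tr(q,p): c,s=np.cos(q[2]),np.sin(q[2]);return [q[0]+c*p[0]-s*p[1],q[1]+s*p[0]+c*p[1],p[2]]
def r(q): return np.concatenate([proj('scene0',tr(q,p))-[75+p[3]/5,185+p[4]/5] for p in pts])
s=least_squares(r,[.5,-.1,-.3],loss='soft_l1');q=s.x
print('nest',q.round(4),np.degrees(q[2]),s.fun.reshape(-1,2).round(1).tolist())
for n,u,v,z in(('bar-x rear',57,460,.03),('bar+x rear',95,528,.03),('bar-x front',715,113,.03),('bar+x front',758,163,.03),('pointer top',565,325,.052),('tin',128,140,.09),('strapF tip',405,55,.165),('strapR tip',277,303,.16),('glue',785,178,.15)):
    p=C(u,v,z)[:2]-q[:2];c,s_=np.cos(q[2]),np.sin(q[2]);print(n,'rail-frame rel nest',np.round([c*p[0]+s_*p[1],-s_*p[0]+c*p[1]],3))
```

```text
[[0.4   0.261]
 [0.398 0.305]
 [0.555 0.313]
 [0.557 0.271]] [0.045 0.158 0.043]
ctr [0.4775 0.2876] yaw 3.2
nest [ 0.5334 -0.1075  0.1111] 6.36312247937954 [[-0.5, 0.3], [0.6, -0.3], [0.3, 0.8], [-2.0, 1.1], [-2.1, -3.0], [0.4, -1.6], [0.8, -0.6], [0.6, 1.2]]
bar-x rear rail-frame rel nest [-0.028 -0.181]
bar+x rear rail-frame rel nest [ 0.025 -0.181]
bar-x front rail-frame rel nest [-0.024  0.239]
bar+x front rail-frame rel nest [0.025 0.237]
pointer top rail-frame rel nest [0.075 0.077]
tin rail-frame rel nest [-0.162 -0.067]
strapF tip rail-frame rel nest [-0.054  0.069]
strapR tip rail-frame rel nest [ 0.055 -0.06 ]
glue rail-frame rel nest [0.132 0.191]
```

```bash
cat >> h.py <<'E'
def plan(x,y,z,yaw,n,grip=1):
    """rows from the measured pose to a target TCP pose (tool down)"""
    o=env.get_obs();p=np.array(o['tool_pos']);yw=o['tool_rot'][2]
    dy=(yaw-yw+180)%360-180; d=(np.array([x,y,z])-p)/n
    out=[]
    for i in range(n):
        a=np.radians(yw+dy*i/n);c,s=np.cos(a),np.sin(a)
        out.append([grip,round((c*d[0]+s*d[1])*1e3,1),round((s*d[0]-c*d[1])*1e3,1),round(-d[2]*1e3,1),round(-dy/n,1)])
    print('now',p.round(4),np.round(o['tool_rot'],1),'t',o['time_s'],'F',np.round(o['force'],1))
    print(str(out).replace('[','').replace(']',''))
NEST=np.array([.5334,-.1075]);YR=6.36
def W(u,v):
    a=np.radians(YR);c,s=np.cos(a),np.sin(a);return NEST+[c*u-s*v,s*u+c*v]
E
python3 -c "
from h import *
plan(.50,-.12,.40,15,12)"
```

```text
now [ 0.1694 -0.6274  0.4037] [-179.9    0.    15.1] t 0.1 F [ 0.7 -0.8  0. ]
1, np.float64(37.6), np.float64(-33.6), np.float64(0.3), np.float64(0.0), 1, np.float64(37.6), np.float64(-33.6), np.float64(0.3), np.float64(0.0), 1, np.float64(37.6), np.float64(-33.6), np.float64(0.3), np.float64(0.0), 1, np.float64(37.6), np.float64(-33.7), np.float64(0.3), np.float64(0.0), 1, np.float64(37.6), np.float64(-33.7), np.float64(0.3), np.float64(0.0), 1, np.float64(37.6), np.float64(-33.7), np.float64(0.3), np.float64(0.0), 1, np.float64(37.6), np.float64(-33.7), np.float64(0.3), np.float64(0.0), 1, np.float64(37.6), np.float64(-33.7), np.float64(0.3), np.float64(0.0), 1, np.float64(37.6), np.float64(-33.7), np.float64(0.3), np.float64(0.0), 1, np.float64(37.6), np.float64(-33.7), np.float64(0.3), np.float64(0.0), 1, np.float64(37.6), np.float64(-33.7), np.float64(0.3), np.float64(0.0), 1, np.float64(37.6), np.float64(-33.7), np.float64(0.3), np.float64(0.0)
```

{"method": "step_arm", "body": {
  "steps": [1,38,-34,0,0,1,38,-34,0,0,1,38,-34,0,0,1,38,-34,0,0,1,38,-34,0,0,1,38,-34,0,0,1,38,-34,0,0,1,38,-34,0,0,1,38,-34,0,0,1,38,-34,0,0,1,38,-34,0,0,1,34,-30,0,0]
}}

```text
time_s: 1.6
tool_pos: [0.5011, -0.1178, 0.4046]
tool_rot: [180.0, 0.0, 15.2]
force: [0.8, -0.1, 0.3]
grip_width: 0.0869
grasp_force: 0.0
```

```bash
sed -i 's/out.append(\[grip,/out.append([grip,*map(float,[/; s/round(-dy\/n,1)\])/round(-dy\/n,1)])])/' h.py
python3 -c "
from h import *
c=shot('wrist','w1',s=1.5);print(-c['R'].T@c['t'],c['R'])
plan(.478,.288,.30,3.2,12)"
```

```text
[ 0.5701927  -0.1003736   0.38340849] [[ 2.61011174e-01 -9.65335718e-01  3.45017282e-04]
 [-9.30713337e-01 -2.51554948e-01  2.65504787e-01]
 [-2.56214464e-01 -6.96208283e-02 -9.64109480e-01]]
now [ 0.5036 -0.1116  0.4048] [-179.8   -0.2   15.6] t 1.65 F [2.4 4.7 1. ]
1, 6.9, -32.6, 8.7, 1.0, 1, 6.3, -32.8, 8.7, 1.0, 1, 5.7, -32.9, 8.7, 1.0, 1, 5.1, -33.0, 8.7, 1.0, 1, 4.5, -33.1, 8.7, 1.0, 1, 3.9, -33.1, 8.7, 1.0, 1, 3.3, -33.2, 8.7, 1.0, 1, 2.7, -33.3, 8.7, 1.0, 1, 2.1, -33.3, 8.7, 1.0, 1, 1.5, -33.3, 8.7, 1.0, 1, 0.9, -33.4, 8.7, 1.0, 1, 0.3, -33.4, 8.7, 1.0
```

View pics/w1.png

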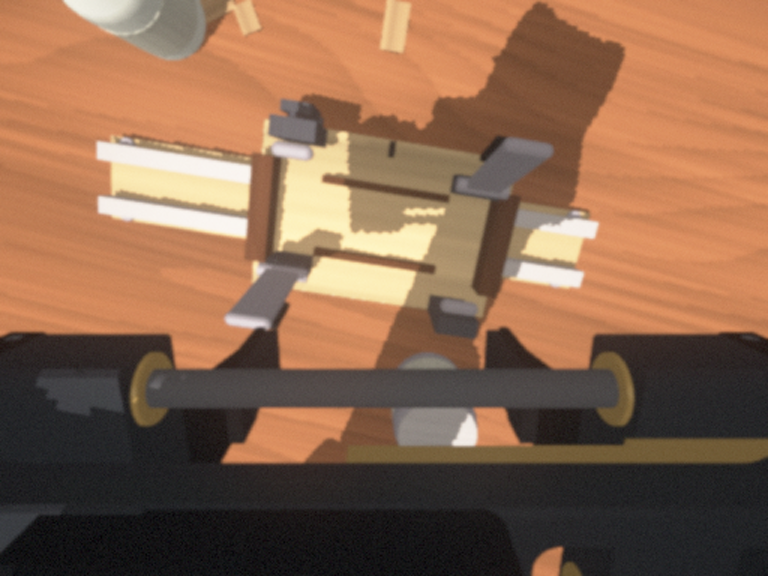

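The wrist view shows the sled's mark at (392,148) and its front end stop at (262,207). The rear stop is at (497,245), the front strap tip at (248,320) and the rear strap tip at (525,147). I refit the nest using this view as well.

Run:
```python
from h import *
from scipy.optimize import least_squares
S=[(-.066,-.1,.045,165,322),(.066,-.1,.045,262,488),(.066,.1,.045,592,298),(-.04,.1,.071,490,160),(.066,0,.045,432,385)]
S=[('scene0',p[:3],75+p[3]/5,185+p[4]/5) for p in S]
Wp=[(.066,.1,.045,265,120),(-.066,-.1,.045,484,318),(.04,.1,.071,252,155),(-.04,.1,.071,246,258),(.04,-.1,.071,519,196),(-.04,-.1,.071,498,294),(.066,0,.045,392,143)]
S+=[('w1',p[:3],p[3]/1.5,p[4]/1.5) for p in Wp]
def tr(q,p): c,s=np.cos(q[2]),np.sin(q[2]);return [q[0]+c*p[0]-s*p[1],q[1]+s*p[0]+c*p[1],p[2]]
def r(q): return np.concatenate([proj(f,tr(q,p))-[u,v] for f,p,u,v in S])
s=least_squares(r,[.53,-.1,.1],loss='soft_l1');q=s.x
print(q.round(4),np.degrees(q[2]),s.fun.reshape(-1,2).round(1).tolist())
for a in(1.4,1.57,1.8,2.0,2.2):
  F=tr(q,[-.041+.084*np.cos(a),.066,.087+.084*np.sin(a)]);R=tr(q,[.041-.084*np.cos(a),-.066,.087+.084*np.sin(a)])
  print(a,proj('w1',F)*1.5,proj('w1',R)*1.5,((proj('scene0',F)-[75,185])*5),((proj('scene0',R)-[75,185])*5))
```

```text
[ 0.5308 -0.1102  0.1174] 6.726586236102524 [[-1.7, 0.2], [-0.4, -0.6], [-1.0, 0.3], [-0.6, -0.9], [-0.6, 0.8], [-1.3, -0.1], [-0.3, -0.1], [-1.0, -0.8], [-1.3, 2.5], [2.2, -0.4], [0.2, 2.7], [0.5, -1.9]]
1.4 [250.1493442  284.83867457] [514.62782619 221.55319376] [416.03658602  79.22328263] [231.92947572 259.59492786]
1.57 [247.8040947  310.55702101] [521.92893636 193.57844883] [403.10902404  62.37032811] [243.69130881 276.07233633]
1.8 [246.91860123 341.55955361] [529.59638113 154.06655518] [387.21285659  44.84510519] [261.60176897 303.45414383]
2.0 [248.17707931 363.05151203] [533.50221313 121.35291034] [375.5017037   35.13127332] [278.28456016 330.89874287]
2.2 [251.01920158 378.44272436] [534.51133914  93.12281381] [366.22850273  30.84375721] [295.17306232 360.39371479]
```

{"method": "step_arm", "body": {
  "steps": [1,7,-33,9,1,1,6,-33,9,1,1,6,-33,9,1,1,5,-33,9,1,1,4,-33,9,1,1,4,-33,9,1,1,3,-33,9,1,1,3,-33,9,1,1,2,-33,9,1,1,2,-33,9,1,1,1,-33,9,1,1,0,-33,6,1]
}}

```text
time_s: 3.15
tool_pos: [0.4763, 0.2792, 0.2988]
tool_rot: [180.0, 0.1, 3.1]
force: [-0.6, -0.7, 0.9]
grip_width: 0.087
grasp_force: 0.0
```

```bash
python3 -c "
from h import *
shot('wrist','w2',s=1.5)
plan(.478,.288,.200,3.2,4)"
```

```text
now [0.4746 0.2837 0.2987] [-1.798e+02  1.000e-01  3.300e+00] t 3.2 F [-0.8  2.6  1.1]
1, 0.9, -1.0, 24.7, 0.0, 1, 0.9, -1.0, 24.7, 0.0, 1, 0.9, -1.0, 24.7, 0.0, 1, 0.9, -1.0, 24.7, 0.0
```

View pics/w2.png

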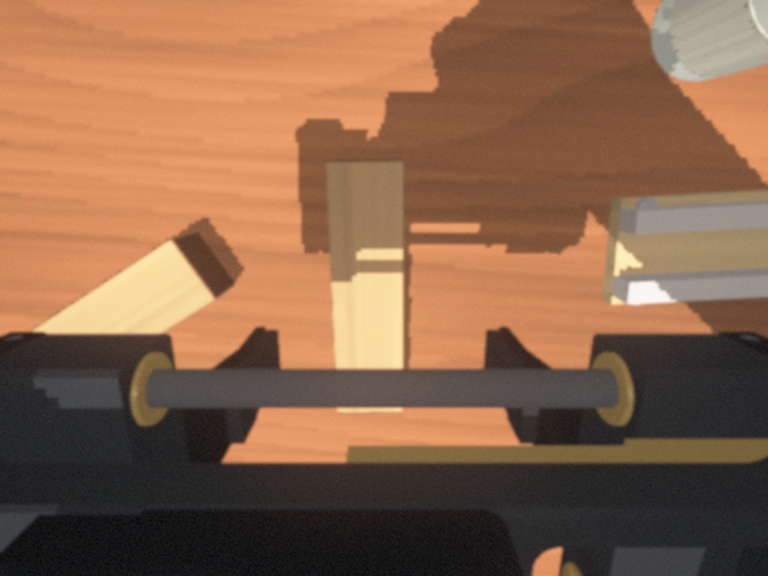

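The blank's top face shows corners at (327,162), (404,160), (402,411) and (337,411). The other block at left stays clear of the fingers.

Run:
```python
from h import *
P=np.array([px('w2',u/1.5,v/1.5,.036)[:2] for u,v in((327,162),(404,160),(402,411),(337,411))])
print(P.round(4),P.mean(0).round(4),np.linalg.norm(np.diff(P,axis=0),axis=1).round(3))
B=np.array([px('w2',u/1.5,v/1.5,.036)[:2] for u,v in((172,240),(216,297),(36,330))]);print(B.round(3))
l=(P[0]+P[1]-P[2]-P[3]);print(np.degrees(np.arctan2(l[1],l[0])))
```

```text
[[0.5522 0.3119]
 [0.5555 0.2691]
 [0.3975 0.2597]
 [0.3952 0.3025]] [0.4751 0.2858] [0.043 0.158 0.043]
[[0.504 0.402]
 [0.47  0.378]
 [0.442 0.491]]
3.409612558193382
```

{"method": "step_arm", "body": {
  "steps": [1,1,-1,26,0,1,0,-1,26,0,1,0,0,26,0,1,0,0,18,0,1,0,0,0,0]
}}

```text
time_s: 3.82
tool_pos: [0.4769, 0.2801, 0.2024]
tool_rot: [179.9, 0.2, 3.1]
force: [0.2, -0.4, 0.3]
grip_width: 0.0871
grasp_force: 0.0
```

```bash
python3 -c "
from h import *
plan(.476,.2867,.195,3.4,1)"
```

```text
now [0.4769 0.2801 0.2024] [179.9   0.2   3.1] t 3.825 F [ 0.2 -0.4  0.3]
1, -0.6, -6.6, 7.4, -0.3
```

{"method": "step_arm", "body": {
  "steps": [1,-1,-6,7.5,0,1,0,0,0,0,0.3,0,0,0,0,0.3,0,0,0,0,0.3,0,0,0,0,0.3,0,0,0,0,0.3,0,0,0,0],
  "grip_force": 30
}}

```text
time_s: 4.7
tool_pos: [0.4761, 0.2867, 0.1962]
tool_rot: [-180.0, -0.0, 3.1]
force: [-0.1, 0.8, 0.9]
grip_width: 0.045
grasp_force: 0.2
```

{"method": "step_arm", "body": {
  "steps": [0.2,0,0,0,0,0.2,0,0,0,0,0.2,0,0,0,0,0.2,0,0,-20,0,0.2,0,0,-40,0,0.2,0,0,-40,0,0.2,0,0,-20,0,0.2,0,0,0,0]
}}

```text
time_s: 5.7
tool_pos: [0.4764, 0.2869, 0.3177]
tool_rot: [-180.0, -0.2, 3.1]
force: [-0.6, 0.5, -0.8]
grip_width: 0.044
grasp_force: 30.0
```

```bash
python3 -c "
from h import *
print(env.get_obs()['grip_width'],env.get_obs()['grasp_force'])
x,y=W(0,0)
plan(.56,-.02,.32,96.6,11,.2)"
```

```text
0.04398533063070324 29.972935616970062
now [0.4764 0.2869 0.3177] [-180.    -0.2    3.1] t 5.7 F [-0.6  0.5 -0.8]
0.2, 6.1, 28.3, -0.2, -8.5, 0.2, 1.8, 28.9, -0.2, -8.5, 0.2, -2.5, 28.8, -0.2, -8.5, 0.2, -6.7, 28.1, -0.2, -8.5, 0.2, -10.8, 26.8, -0.2, -8.5, 0.2, -14.6, 25.0, -0.2, -8.5, 0.2, -18.1, 22.5, -0.2, -8.5, 0.2, -21.3, 19.6, -0.2, -8.5, 0.2, -23.9, 16.2, -0.2, -8.5, 0.2, -26.1, 12.5, -0.2, -8.5, 0.2, -27.6, 8.5, -0.2, -8.5
```

```bash
python3 -c "
from h import *
NEST[:]=[.532,-.109]
x,y=W(0,-.03);print(x,y)
plan(x,y,.38,96.5,12,.2)"
```

```text
0.5353232537263234 -0.1388153649092289
now [0.4764 0.2869 0.3177] [-180.    -0.2    3.1] t 5.7 F [-0.6  0.5 -0.8]
0.2, 3.0, 35.7, -5.2, -7.8, 0.2, -1.9, 35.8, -5.2, -7.8, 0.2, -6.7, 35.2, -5.2, -7.8, 0.2, -11.4, 34.0, -5.2, -7.8, 0.2, -15.9, 32.1, -5.2, -7.8, 0.2, -20.1, 29.6, -5.2, -7.8, 0.2, -23.9, 26.7, -5.2, -7.8, 0.2, -27.3, 23.2, -5.2, -7.8, 0.2, -30.2, 19.3, -5.2, -7.8, 0.2, -32.5, 15.0, -5.2, -7.8, 0.2, -34.3, 10.4, -5.2, -7.8, 0.2, -35.4, 5.7, -5.2, -7.8
```

{"method": "step_arm", "body": {
  "steps": [0.2,3,36,-12,-7.8,0.2,-2,36,-12,-7.8,0.2,-7,35,-12,-7.8,0.2,-11,34,-12,-7.8,0.2,-16,32,-12,-7.8,0.2,-20,30,-2,-7.8,0.2,-24,27,0,-7.8,0.2,-27,23,0,-7.8,0.2,-30,19,0,-7.8,0.2,-32,15,0,-7.8,0.2,-34,10,0,-7.8,0.2,-35,6,0,-7.8]
}}

```text
time_s: 7.2
tool_pos: [0.5356, -0.1392, 0.3761]
tool_rot: [-179.8, -0.1, 97.0]
force: [0.6, -0.1, -1.0]
grip_width: 0.0436
grasp_force: 30.0
```

{"method": "step_arm", "body": {
  "steps": [0.2,0,0,0,0,0.2,0,0,0,0,0.2,0,0,0,0]
}}

```text
time_s: 7.58
tool_pos: [0.5361, -0.1364, 0.3777]
tool_rot: [-180.0, -0.0, 96.8]
force: [-0.3, 0.3, -1.4]
grip_width: 0.0441
grasp_force: 30.0
```

```bash
python3 -c "
from h import *
NEST[:]=[.532,-.109]
c=shot('wrist','w3',s=1.5);print(-c['R'].T@c['t'])
x,y=W(0,0);print(x,y)
plan(x,y,.3,96.5,4,.2)"
```

```text
[ 0.52667384 -0.06598077  0.35662929]
0.532 -0.109
now [ 0.5361 -0.1365  0.3779] [-180.    -0.    96.8] t 7.625 F [ 0.  -0.7 -0.8]
0.2, 7.0, -0.2, 19.5, 0.1, 0.2, 7.0, -0.2, 19.5, 0.1, 0.2, 7.0, -0.2, 19.5, 0.1, 0.2, 7.0, -0.2, 19.5, 0.1
```

View pics/w3.png

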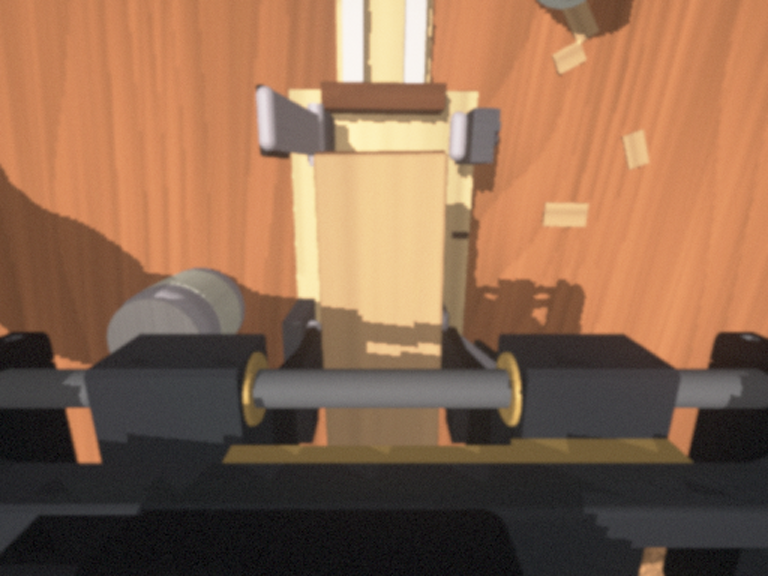

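The front stop's top outer corners are at (322,83) and (444,83). The sled corners are at (289,91) and (479,92), the mark's edge end at (468,234), and the front edge of the held blank's top runs from (315,153) to (446,152).

Run:
```python
from h import *
from scipy.optimize import least_squares
Wp=[(.066,.1,.045,479,92),(-.066,.1,.045,289,91),(.04,.1,.071,444,83),(-.04,.1,.071,322,83),(.066,0,.045,468,234)]
S=[('w3',p[:3],p[3]/1.5,p[4]/1.5) for p in Wp]
def tr(q,p): c,s=np.cos(q[2]),np.sin(q[2]);return [q[0]+c*p[0]-s*p[1],q[1]+s*p[0]+c*p[1],p[2]]
def r(q): return np.concatenate([proj(f,tr(q,p))-[u,v] for f,p,u,v in S])
s=least_squares(r,[.53,-.1,.1]);q=s.x
print(q.round(4),np.degrees(q[2]),s.fun.reshape(-1,2).round(1).tolist())
z=.3779-.164+.005
P=np.array([px('w3',u/1.5,v/1.5,z)[:2] for u,v in((315,153),(446,152))]);print(P.round(4),np.linalg.norm(P[1]-P[0]))
d=P[1]-P[0];a=np.arctan2(d[1],d[0]);m=P.mean(0);c=m-.08*np.array([-np.sin(a),np.cos(a)]);print('blank yaw',np.degrees(a),'ctr',c)
```

```text
[ 0.5323 -0.1106  0.1131] 6.47812865710848 [[-0.2, -0.4], [-1.0, -0.4], [1.8, 0.2], [-1.6, -0.3], [1.1, 1.3]]
[[ 0.5049 -0.0622]
 [ 0.546  -0.057 ]] 0.041469740417614386
blank yaw 7.203389723644438 ctr [ 0.53550666 -0.13899109]
```

{"method": "step_arm", "body": {
  "steps": [0.2,14,0,0,0.3,0.2,14,0,20,0,0.2,0,0,30,0,0.2,0,0,30,0,0.2,0,0,23,0,0.2,0,0,0,0,0.2,0,0,0,0]
}}

```text
time_s: 8.5
tool_pos: [0.5334, -0.1093, 0.2764]
tool_rot: [179.9, 0.0, 96.5]
force: [-0.3, -0.1, -1.0]
grip_width: 0.0438
grasp_force: 30.0
```

```bash
python3 -c "
from h import *
plan(.5328,-.1087,.25,96.5,1,.2)
shot('scene','s2',(95,195,215,285),6)
"
```

```text
now [ 0.5334 -0.1093  0.2764] [179.9   0.   96.5] t 8.5 F [-0.3 -0.1 -1. ]
0.2, 0.7, -0.6, 26.4, -0.0
```

{"method": "step_arm", "body": {
  "steps": [0.2,0.5,-0.5,12,0,0.2,0,0,10,0,0.2,0,0,5,0,0.2,0,0,4,0,0.2,0,0,0,0]
}}

```text
time_s: 9.18
tool_pos: [0.5324, -0.1096, 0.2439]
tool_rot: [-180.0, -0.0, 96.4]
force: [0.4, -0.5, -1.0]
grip_width: 0.0438
grasp_force: 30.0
```

{"method": "step_arm", "body": {
  "steps": [0.2,0,0,1.5,0,0.2,0,0,1,0,0.2,0,0,0,0]
}}

```text
time_s: 9.55
tool_pos: [0.5324, -0.1097, 0.2418]
tool_rot: [-180.0, 0.0, 96.4]
force: [-0.7, -1.0, -1.2]
grip_width: 0.0436
grasp_force: 30.0
```

{"method": "step_arm", "body": {
  "steps": [0.2,0,0,1,0,0.2,0,0,1,0,0.2,0,0,0,0]
}}

```text
time_s: 9.93
tool_pos: [0.5326, -0.1095, 0.2412]
tool_rot: [-180.0, 0.1, 96.4]
force: [-4.1, -0.7, 10.0]
grip_width: 0.0439
grasp_force: 30.0
```

{"method": "step_arm", "body": {
  "steps": [0.75,0,0,0,0,0.75,0,0,0,0,0.75,0,0,0,0,0.75,0,0,-20,0,0.75,0,0,-40,0,0.4,0,0,-50,0,0,0,0,-50,0,0,0,0,0,0,0,0,0,0,0]
}}

```text
time_s: 11.05
tool_pos: [0.5322, -0.1095, 0.4002]
tool_rot: [180.0, 0.0, 96.4]
force: [0.1, -0.7, -0.2]
grip_width: 0.0334
grasp_force: 0.0
```

```bash
sed -i 's/^NEST=.*/NEST=np.array([.5326,-.1095]);YR=6.5/' h.py
python3 -c "
from h import *
shot('scene','s3',(75,185,235,305),5)
print(W(-.09,.066),W(.017,.066),W(.1,-.066),W(-.017,-.066),env.get_obs()['grip_width'])
x,y=W(-.09,.066);plan(x,y,.40,96.5,3,0)
"
```

```text
[ 0.43570712 -0.05411255] [ 0.54201931 -0.0419998 ] [ 0.6394286  -0.16375542] [ 0.52318069 -0.1770002 ] 0.029469929833904025
now [ 0.532  -0.1096  0.3993] [-179.9   -0.    96.4] t 11.1 F [ 0.3  0.2 -1.2]
0, 22.0, -29.8, -0.2, -0.0, 0, 22.0, -29.8, -0.2, -0.0, 0, 22.0, -29.8, -0.2, -0.0
```

View pics/s3.png

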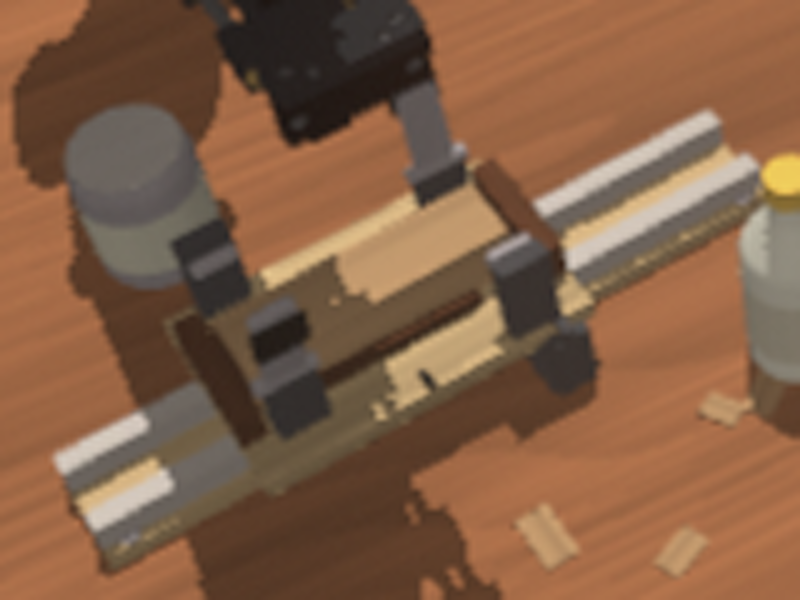

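The blank lies flat in the nest, with its top visible between the stops from (215,330) to (500,200). Next I go behind the front strap and fold it over.

{"method": "step_arm", "body": {
  "steps": [0,22,-30,0,0,0,22,-30,0,0,0,22,-30,0,0,0,0,0,0,0,0,0,0,25,0,0,0,0,25,0,0,0,0,22,0,0,0,0,0,0]
}}

```text
time_s: 12.1
tool_pos: [0.435, -0.0544, 0.3258]
tool_rot: [-179.8, -0.2, 96.4]
force: [-0.2, -0.6, 0.8]
grip_width: 0.0005
grasp_force: 0.0
```

```bash
python3 -c "
from h import *
x,y=W(0,.066);plan(x,y,.327,96.5,8,0)
"
```

```text
now [ 0.435  -0.0544  0.3258] [-179.8   -0.2   96.4] t 12.1 F [-0.2 -0.6  0.8]
0, 0.0, 11.3, -0.2, -0.0, 0, 0.0, 11.3, -0.2, -0.0, 0, 0.0, 11.3, -0.2, -0.0, 0, 0.0, 11.3, -0.2, -0.0, 0, 0.0, 11.3, -0.2, -0.0, 0, 0.0, 11.3, -0.2, -0.0, 0, 0.0, 11.3, -0.2, -0.0, 0, 0.0, 11.3, -0.2, -0.0
```

{"method": "step_arm", "body": {
  "steps": [0,0,11,0,0,0,0,11,0,0,0,0,11,0,0,0,0,11,0,0,0,0,11,0,0,0,0,11,0,0,0,0,11,0,0,0,0,12,0,0,0,0,9,8,0,0,0,9,8,0,0,0,0,8,0,0,0,0,5,0]
}}

```text
time_s: 13.6
tool_pos: [0.5438, -0.0417, 0.2997]
tool_rot: [179.6, 0.0, 96.4]
force: [7.0, 0.6, 5.6]
grip_width: 0.0005
grasp_force: 3.8
```

```bash
python3 -c "
from h import *
x,y=W(.017,.066);plan(x,y,.284,96.5,2,0)
"
```

```text
now [ 0.5438 -0.0417  0.2997] [179.6   0.   96.4] t 13.6 F [7.  0.6 5.6]
0, -0.0, -0.9, 7.8, -0.0, 0, -0.0, -0.9, 7.8, -0.0
```

{"method": "step_arm", "body": {
  "steps": [0,0,-1,4,0,0,0,0,4,0,0,0,0,3,0,0,0,0,0,0]
}}

```text
time_s: 14.1
tool_pos: [0.5403, -0.0424, 0.287]
tool_rot: [-179.9, -0.0, 96.4]
force: [0.0, -0.3, -0.1]
grip_width: 0.0003
grasp_force: 0.3
```

{"method": "step_arm", "body": {
  "steps": [0,0,1,2,0,0,0,1,2,0,0,0,0,2,0,0,0,0,2,0,0,0,0,0,0]
}}

```text
time_s: 14.72
tool_pos: [0.5422, -0.0422, 0.2791]
tool_rot: [-179.9, -0.0, 96.4]
force: [-1.6, 0.3, 0.8]
grip_width: 0.0005
grasp_force: 1.0
```

{"method": "step_arm", "body": {
  "steps": [0,0,0,2,0,0,0,0,2,0,0,0,0,1,0,0,0,0,0,0]
}}

```text
time_s: 15.22
tool_pos: [0.5429, -0.0419, 0.2762]
tool_rot: [-179.9, 0.1, 96.4]
force: [-6.0, 0.3, 14.6]
grip_width: 0.0007
grasp_force: 7.4
```

{"method": "step_arm", "body": {
  "steps": [0,0,0,1,0,0,0,0,0,0,0,0,0,-30,0,0,0,0,-50,0,0,0,0,-40,0,0,-33,21,-4,0,0,-33,21,0,0,0,-33,21,0,0,0,-33,20,0,0,0,0,0,0,0]
}}

```text
time_s: 16.48
tool_pos: [0.641, -0.1679, 0.3958]
tool_rot: [-180.0, -0.0, 96.1]
force: [-0.0, -0.1, 0.1]
grip_width: 0.0005
grasp_force: 0.0
```

```bash
python3 -c "
from h import *
c=shot('scene','s4',(75,185,235,305),5)
c=shot('side','d4',(260,120,340,220),5)
x,y=W(.105,-.066);plan(x,y,.327,96.5,3,0)
"
```

```text
now [ 0.6402 -0.1638  0.3968] [-1.80e+02 -1.00e-01  9.64e+01] t 16.575 F [-0.2  0.9  0.1]
0, 0.0, 1.4, 23.3, -0.0, 0, 0.0, 1.4, 23.3, -0.0, 0, 0.0, 1.4, 23.3, -0.0
```

{"method": "step_arm", "body": {
  "steps": [0,0,1,23,0,0,0,1,23,0,0,0,1,23,0,0,0,0,0,0,0,0,-13,0,0,0,0,-13,0,0,0,0,-13,0,0,0,0,-13,0,0,0,0,-13,0,0,0,0,-13,0,0,0,0,-13,0,0,0,0,-12,0,0]
}}

```text
time_s: 18.08
tool_pos: [0.5399, -0.1752, 0.3287]
tool_rot: [-180.0, 0.0, 96.4]
force: [2.6, 0.3, -0.6]
grip_width: 0.0009
grasp_force: 0.1
```

{"method": "step_arm", "body": {
  "steps": [0,0,-9,8,0,0,0,-9,8,0,0,0,0,8,0,0,0,0,8,0,0,0,0,4,0,0,0,0,0,0]
}}

```text
time_s: 18.82
tool_pos: [0.5232, -0.177, 0.2922]
tool_rot: [180.0, -0.0, 96.4]
force: [-0.3, -1.1, -0.2]
grip_width: 0.0004
grasp_force: 0.2
```

```bash
python3 -c "
from h import *
x,y=W(-.017,-.066);plan(x,y,.279,96.5,1,0)
"
```

```text
now [ 0.5232 -0.177   0.2922] [180.   -0.   96.4] t 18.825 F [-0.3 -1.1 -0.2]
0, -0.0, -0.0, 13.2, -0.1
```

{"method": "step_arm", "body": {
  "steps": [0,0,0,4,0,0,0,0,3,0,0,0,0,3,0,0,0,0,2,0,0,0,0,2,0,0,0,0,2,0,0,0,0,1,0,0,0,0,0,0]
}}

```text
time_s: 19.82
tool_pos: [0.5229, -0.1771, 0.2765]
tool_rot: [-180.0, 0.0, 96.4]
force: [-4.7, 1.3, 9.5]
grip_width: 0.0002
grasp_force: 4.4
```

{"method": "step_arm", "body": {
  "steps": [0,0,0,1.5,0,0,0,0,0,0,0,0,0,-20,0,0,0,0,-30,0,0,-30,6,0,0,0,-30,6,0,0,0,-20,5,0,0,0,0,0,0,0]
}}

```text
time_s: 20.82
tool_pos: [0.5488, -0.2561, 0.3239]
tool_rot: [180.0, -0.1, 96.3]
force: [0.7, 0.5, -0.9]
grip_width: 0.0008
grasp_force: 0.0
```

```bash
python3 -c "
from h import *
a=shot('scene','s5',(85,190,205,290),5)['image'];b=shot('side','d5')['image']
A=cv2.resize(a[195:295,85:205],(480,400),interpolation=2);B=cv2.resize(b[125:225,260:340],(320,400),interpolation=2)
cv2.imwrite('pics/both5.png',np.hstack([A,B])[:,:,::-1])
x,y=W(0,-.145);plan(x,y,.234,96.5,3,0)
"
```

```text
now [ 0.5488 -0.2535  0.3241] [-1.80e+02 -1.00e-01  9.65e+01] t 20.925 F [-0.6  0.6 -0.2]
0, -0.0, 0.1, 30.0, -0.0, 0, -0.0, 0.1, 30.0, -0.0, 0, -0.0, 0.1, 30.0, -0.0
```

View pics/both5.png

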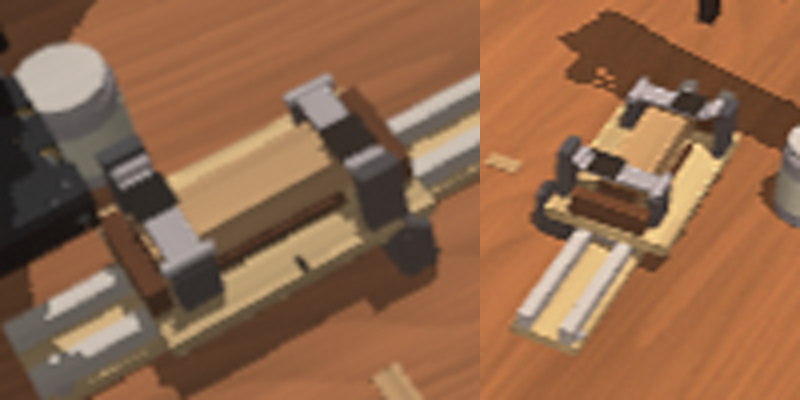

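Both straps lie level and their noses sit under the latch posts. Now I lower behind the rear stop and push.

{"method": "step_arm", "body": {
  "steps": [0,0,0,30,0,0,0,0,30,0,0,0,0,30,0,0,0,0,0,0,0,10,0,0,0,0,10,0,0,0,0,10,0,0,0,0,5,0,0,0,0,5,0,0,0,0,5,0,0,0,0,0,0,0,0]
}}

```text
time_s: 22.3
tool_pos: [0.5438, -0.2099, 0.2344]
tool_rot: [180.0, 0.0, 96.4]
force: [0.3, -1.1, 0.6]
grip_width: 0.0005
grasp_force: 0.6
```

{"method": "step_arm", "body": {
  "steps": [0,6,0,0,0,0,6,0,0,0,0,6,0,0,0,0,6,0,0,0,0,6,0,0,0,0,6,0,0,0,0,3,0,0,0,0,3,0,0,0,0,0,0,0,0]
}}

```text
time_s: 23.42
tool_pos: [0.5388, -0.1678, 0.234]
tool_rot: [-179.9, -0.0, 96.4]
force: [0.9, -0.8, 0.7]
grip_width: 0.0005
grasp_force: 0.5
```

```bash
cat >> h.py <<'E'
def uv():
    o=env.get_obs();a=np.radians(YR);p=o['tool_pos'][:2]-NEST;c,s=np.cos(a),np.sin(a)
    print('uv',np.round([c*p[0]+s*p[1],-s*p[0]+c*p[1]],4),np.round(o['force'],1))
E
python3 -c "
from h import *
uv();shot('scene','s6')
# pointer from initial pics: candidates of expected pixel of pointer top for several v
for f,k,o in(('scene0',5,(75,185)),('w1',1.5,(0,0))):
  for v in(.07,.075,.08,.085):
    print(f,v,[((proj(f,[*W(u,v),z])-o)*k).round(0).tolist() for u in(.070,.082) for z in(.052,0)])
"
```

```text
uv [-0.0005 -0.0586] [ 0.9 -0.8  0.7]
scene0 0.07 [[545.0, 325.0], [557.0, 380.0], [556.0, 339.0], [568.0, 394.0]]
scene0 0.075 [[553.0, 321.0], [565.0, 376.0], [564.0, 335.0], [575.0, 390.0]]
scene0 0.08 [[561.0, 316.0], [572.0, 371.0], [572.0, 331.0], [583.0, 385.0]]
scene0 0.085 [[569.0, 312.0], [580.0, 367.0], [580.0, 326.0], [591.0, 381.0]]
w1 0.07 [[301.0, 116.0], [312.0, 124.0], [303.0, 99.0], [314.0, 109.0]]
w1 0.075 [[294.0, 115.0], [307.0, 123.0], [296.0, 98.0], [308.0, 108.0]]
w1 0.08 [[288.0, 114.0], [301.0, 122.0], [289.0, 97.0], [302.0, 108.0]]
w1 0.085 [[281.0, 113.0], [295.0, 121.0], [282.0, 96.0], [296.0, 107.0]]
```

{"method": "step_arm", "body": {
  "steps": [0,3,0,0,0,0,3,0,0,0,0,3,0,0,0]
}}

```text
time_s: 23.85
tool_pos: [0.5376, -0.1593, 0.2339]
tool_rot: [-179.9, -0.0, 96.4]
force: [0.6, -2.7, -1.3]
grip_width: 0.0006
grasp_force: 1.3
```

{"method": "step_arm", "body": {
  "steps": [0,2,0,0,0,0,2,0,0,0]
}}

```text
time_s: 24.1
tool_pos: [0.5373, -0.157, 0.234]
tool_rot: [-180.0, 0.2, 96.4]
force: [1.4, -8.9, -4.8]
grip_width: 0.0006
grasp_force: 4.4
```

{"method": "step_arm", "body": {
  "steps": [0,2,0,0,0]
}}

```text
time_s: 24.22
tool_pos: [0.5371, -0.1565, 0.234]
tool_rot: [-180.0, 0.3, 96.3]
force: [2.2, -11.3, -5.6]
grip_width: 0.0003
grasp_force: 5.8
```

{"method": "step_arm", "body": {
  "steps": [0,2,0,0,0]
}}

```text
time_s: 24.35
tool_pos: [0.537, -0.156, 0.2341]
tool_rot: [180.0, 0.4, 96.2]
force: [3.1, -15.0, -6.2]
grip_width: 0.0005
grasp_force: 7.6
```

```bash
python3 -c "
from h import *
uv();c=shot('scene','s7')
im=c['image'];A=cv2.resize(im[190:310,100:260],(800,600),interpolation=2);cv2.imwrite('pics/s7c.png',A[:,:,::-1])
"
```

```text
uv [-0.0009 -0.0467] [  3.1 -15.   -6.2]
```

{"method": "step_arm", "body": {
  "steps": [0,1,0,0,0]
}}

```text
time_s: 24.52
tool_pos: [0.5369, -0.1558, 0.2341]
tool_rot: [180.0, 0.5, 96.2]
force: [3.5, -15.1, -6.5]
grip_width: 0.0003
grasp_force: 7.8
```

{"method": "step_arm", "body": {
  "steps": [0,0,0,0,0]
}}

```text
time_s: 24.65
tool_pos: [0.5369, -0.1558, 0.234]
tool_rot: [180.0, 0.5, 96.2]
force: [4.3, -14.4, -7.1]
grip_width: 0.0002
grasp_force: 7.3
```

{"method": "step_arm", "body": {
  "steps": [0,1,0,0,0]
}}

```text
time_s: 24.78
tool_pos: [0.5368, -0.1556, 0.2341]
tool_rot: [179.9, 0.5, 96.2]
force: [4.6, -16.2, -7.6]
grip_width: 0.0004
grasp_force: 8.6
```

{"method": "step_arm", "body": {
  "steps": [0,1,0,0,0]
}}

```text
time_s: 24.9
tool_pos: [0.5367, -0.1553, 0.2341]
tool_rot: [179.9, 0.6, 96.1]
force: [4.1, -19.4, -8.2]
grip_width: 0.0007
grasp_force: 9.5
```

{"method": "step_arm", "body": {
  "steps": [0,0,0,0,0]
}}

```text
time_s: 25.02
tool_pos: [0.5367, -0.1553, 0.2341]
tool_rot: [179.9, 0.6, 96.1]
force: [5.1, -17.3, -7.7]
grip_width: 0.0006
grasp_force: 8.9
```

{"method": "step_arm", "body": {
  "steps": [0,1,0,0,0]
}}

```text
time_s: 25.15
tool_pos: [0.5367, -0.1551, 0.2341]
tool_rot: [179.9, 0.7, 96.1]
force: [5.3, -20.1, -9.3]
grip_width: 0.0004
grasp_force: 10.3
```

{"method": "step_arm", "body": {
  "steps": [0,1,0,0,0]
}}

```text
time_s: 25.28
tool_pos: [0.5366, -0.1548, 0.2342]
tool_rot: [179.9, 0.7, 96.1]
force: [5.2, -21.2, -9.6]
grip_width: 0.0004
grasp_force: 11.1
```

{"method": "step_arm", "body": {
  "steps": [0,0,0,0,0]
}}

```text
time_s: 25.4
tool_pos: [0.5366, -0.1548, 0.2342]
tool_rot: [179.9, 0.7, 96.1]
force: [5.8, -20.3, -9.0]
grip_width: 0.0003
grasp_force: 10.5
```

```bash
python3 -c "
from h import *
uv()
x=shot('scene','s8')['image']
A=cv2.resize(x[190:310,90:250],(480,360),interpolation=2)
b=shot('side','d8')['image'];B=cv2.resize(b[125:215,250:330],(320,360),interpolation=2)
cv2.imwrite('pics/both8.png',np.hstack([A,B])[:,:,::-1])
"
```

```text
uv [-0.0012 -0.0455] [  5.8 -20.3  -9. ]
```

```bash
python3 -c "
from h import *
for f in('scene0','s6','s8'):
  g=cv2.cvtColor(np.load(f'pics/{f}.npz')['im'],6).astype(np.float32)
  vs=np.arange(-.02,.11,.002)
  P=np.array([[proj(f,[*W(u,v),.045]) for v in vs] for u in(.058,.060,.062)],np.float32)
  m=cv2.remap(g,P[...,0],P[...,1],1).mean(0).astype(int);print(f,list(zip((vs*1000).round().astype(int).tolist(),m.tolist())))
"
```

```text
scene0 [(-20, 148), (-18, 147), (-16, 146), (-14, 149), (-12, 147), (-10, 146), (-8, 147), (-6, 148), (-4, 145), (-2, 119), (0, 80), (2, 62), (4, 90), (6, 125), (8, 145), (10, 146), (12, 146), (14, 148), (16, 147), (18, 147), (20, 148), (22, 151), (24, 156), (26, 154), (28, 153), (30, 155), (32, 153), (34, 153), (36, 154), (38, 153), (40, 153), (42, 144), (44, 118), (46, 94), (48, 87), (50, 83), (52, 73), (54, 63), (56, 58), (58, 56), (60, 57), (62, 57), (64, 56), (66, 56), (68, 56), (70, 55), (72, 55), (74, 53), (76, 51), (78, 50), (80, 51), (82, 65), (84, 104), (86, 138), (88, 151), (90, 152), (92, 153), (94, 153), (96, 152), (98, 152), (100, 142), (102, 122), (104, 99), (106, 90), (108, 95)]
s6 [(-20, 152), (-18, 148), (-16, 147), (-14, 151), (-12, 148), (-10, 148), (-8, 152), (-6, 155), (-4, 159), (-2, 157), (0, 155), (2, 157), (4, 155), (6, 154), (8, 156), (10, 155), (12, 155), (14, 157), (16, 156), (18, 156), (20, 156), (22, 157), (24, 159), (26, 155), (28, 154), (30, 156), (32, 154), (34, 154), (36, 156), (38, 154), (40, 155), (42, 156), (44, 155), (46, 155), (48, 142), (50, 1
[... 342 characters left out ...]
 148), (-16, 147), (-14, 151), (-12, 151), (-10, 150), (-8, 151), (-6, 151), (-4, 155), (-2, 150), (0, 149), (2, 152), (4, 150), (6, 152), (8, 156), (10, 155), (12, 155), (14, 157), (16, 155), (18, 156), (20, 156), (22, 157), (24, 159), (26, 156), (28, 155), (30, 156), (32, 154), (34, 154), (36, 157), (38, 155), (40, 156), (42, 156), (44, 155), (46, 155), (48, 156), (50, 157), (52, 159), (54, 155), (56, 154), (58, 148), (60, 122), (62, 88), (64, 79), (66, 101), (68, 133), (70, 151), (72, 155), (74, 153), (76, 143), (78, 131), (80, 124), (82, 133), (84, 147), (86, 160), (88, 161), (90, 161), (92, 163), (94, 163), (96, 161), (98, 162), (100, 164), (102, 162), (104, 149), (106, 123), (108, 99)]
```

View pics/both8.png

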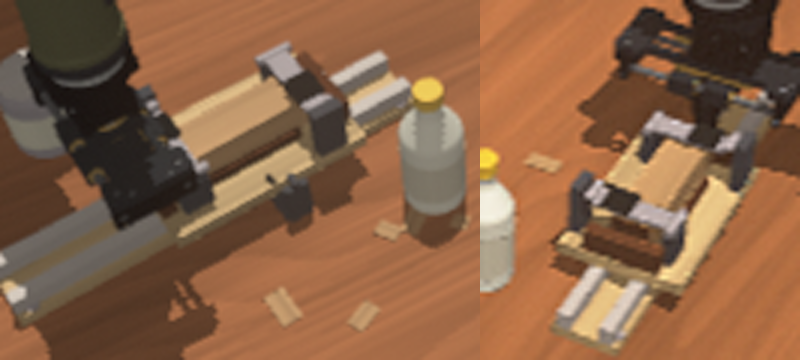

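The mark at (270,178) is still short of the pointer top at (290,182), and nothing blocks the sled. The resistance is the first bump, so I keep pushing in small steps.

{"method": "step_arm", "body": {
  "steps": [0,1,0,0,0,0,1,0,0,0]
}}

```text
time_s: 25.75
tool_pos: [0.5364, -0.1542, 0.2342]
tool_rot: [179.9, 0.8, 96.0]
force: [6.2, -25.3, -11.2]
grip_width: 0.0005
grasp_force: 12.5
```

{"method": "step_arm", "body": {
  "steps": [0,1,0,0,0]
}}

```text
time_s: 25.88
tool_pos: [0.5364, -0.1539, 0.2342]
tool_rot: [179.9, 0.9, 96.0]
force: [6.1, -25.7, -10.6]
grip_width: 0.0005
grasp_force: 13.3
```

{"method": "step_arm", "body": {
  "steps": [0,1,0,0,0]
}}

```text
time_s: 26.0
tool_pos: [0.5363, -0.1537, 0.2342]
tool_rot: [179.8, 1.0, 96.0]
force: [7.7, -27.2, -12.5]
grip_width: 0.0006
grasp_force: 14.1
```

```bash
python3 -c "
from h import *
uv();o=env.get_obs();print(np.round(o['wrist_torque'],2),np.round(o['tool_rot'],2))
shot('scene','s9')
for f in('s6','s7','s8','s9'):
  g=cv2.cvtColor(np.load(f'pics/{f}.npz')['im'],6).astype(np.float32)
  vs=np.arange(.04,.075,.0005)
  P=np.array([[proj(f,[*W(u,v),.045]) for v in vs] for u in(.058,.060,.062)],np.float32)
  m=np.clip(150-cv2.remap(g,P[...,0],P[...,1],1).mean(0),0,None);print(f,(m*vs).sum()/m.sum())
# any texture change on the rail ahead of the sled / top view of gripper zone
"
```

```text
uv [-0.0014 -0.0443] [  7.7 -27.2 -12.5]
[-6.22 -1.63 -0.01] [179.85   0.97  95.97]
s6 0.05273238868742351
s7 0.06319485576977654
s8 0.06361605020718436
s9 0.06370039467443545
```

{"method": "step_arm", "body": {
  "steps": [0,1,0,0,0,0,1,0,0,0]
}}

```text
time_s: 26.3
tool_pos: [0.5361, -0.1532, 0.2343]
tool_rot: [179.8, 1.1, 95.9]
force: [8.5, -31.0, -13.9]
grip_width: 0.0002
grasp_force: 15.8
```

{"method": "step_arm", "body": {
  "steps": [0,0,0,0,0]
}}

```text
time_s: 26.42
tool_pos: [0.5361, -0.1532, 0.2342]
tool_rot: [179.8, 1.1, 95.9]
force: [8.5, -30.2, -12.9]
grip_width: 0.0005
grasp_force: 15.2
```

```bash
python3 -c "
from h import *
uv();shot('side','d9');shot('wrist','w9')
# side view: sled shift ahead, rail check: difference image s8 vs d5 not needed
for f in('d5','d8','d9'):
  g=cv2.cvtColor(np.load(f'pics/{f}.npz')['im'],6).astype(np.float32)
  vs=np.arange(.05,.24,.004)
  for u in(-.025,.025):
    P=np.array([[proj(f,[*W(u,v),.03]) for v in vs]],np.float32)
    print(f,u,cv2.remap(g,P[...,0],P[...,1],1)[0].astype(int).tolist())
"
```

```text
uv [-0.0015 -0.0438] [  8.5 -30.2 -12.9]
d5 -0.025 [65, 68, 61, 51, 49, 48, 46, 53, 74, 101, 116, 115, 141, 185, 198, 199, 204, 196, 195, 195, 194, 202, 190, 194, 196, 195, 203, 193, 195, 189, 189, 190, 188, 192, 189, 190, 189, 194, 190, 188, 191, 190, 194, 189, 189, 189, 190, 156]
d5 0.025 [70, 66, 55, 49, 50, 50, 49, 52, 71, 113, 121, 115, 135, 161, 192, 208, 199, 199, 197, 198, 202, 197, 200, 198, 200, 199, 203, 202, 199, 202, 199, 204, 198, 197, 197, 197, 201, 201, 204, 197, 199, 198, 203, 198, 197, 201, 186, 153]
d8 -0.025 [143, 153, 137, 116, 99, 104, 105, 107, 102, 93, 77, 57, 53, 57, 60, 62, 59, 57, 50, 48, 47, 49, 49, 58, 104, 125, 119, 129, 155, 190, 194, 191, 190, 194, 190, 191, 191, 197, 192, 190, 193, 191, 196, 190, 191, 192, 191, 156]
d8 0.025 [138, 141, 151, 156, 161, 163, 161, 127, 105, 79, 60, 46, 46, 50, 66, 73, 71, 65, 56, 52, 51, 50, 51, 59, 104, 124, 117, 131, 153, 195, 202, 207, 199, 196, 197, 199, 203, 202, 204, 199, 202, 200, 204, 200, 199, 202, 188, 156]
d9 -0.025 [140, 154, 144, 119, 99, 104, 105, 108, 103, 93, 77, 60, 54, 56, 59, 62, 59, 56, 48, 49, 50, 48, 49, 60, 111, 131, 119, 131, 155, 189, 193, 192, 190, 194, 190, 192, 192, 197, 191, 190, 193, 192, 196, 191, 192, 192, 191, 156]
d9 0.025 [140, 143, 151, 158, 161, 159, 149, 112, 94, 78, 61, 46, 47, 52, 66, 72, 71, 65, 56, 51, 50, 51, 50, 52, 81, 103, 114, 123, 149, 196, 201, 207, 199, 197, 198, 199, 203, 202, 205, 200, 202, 200, 204, 200, 199, 203, 188, 154]
```

{"method": "step_arm", "body": {
  "steps": [0,-3,0,1,0,0,0,1,1,0]
}}

```text
time_s: 26.78
tool_pos: [0.537, -0.1538, 0.2339]
tool_rot: [-180.0, 0.9, 96.0]
force: [-4.1, -24.4, 11.4]
grip_width: 0.0004
grasp_force: 11.9
```

{"method": "step_arm", "body": {
  "steps": [0,1,0,1,0,0,0,0,0,0]
}}

```text
time_s: 27.02
tool_pos: [0.537, -0.1534, 0.2339]
tool_rot: [-180.0, 1.1, 96.0]
force: [-3.6, -26.0, 12.1]
grip_width: 0.0003
grasp_force: 12.6
```

```bash
python3 -c "
from h import *
uv();o=env.get_obs();print(np.round(o['effort'],2),np.round(o['qpos'],2),np.round(o['tool_pos'],4),np.round(o['wrist_torque'],2))"
```

```text
uv [-0.0006 -0.0441] [ -3.6 -26.   12.1]
[-14.27 -30.09 -21.35 -18.5   -7.76  -1.68  -0.1 ] [ 52.25  22.16 -46.15 105.94  19.6   59.59   4.1 ] [ 0.537  -0.1534  0.2339] [-5.54  0.8   0.13]
```

{"method": "step_arm", "body": {
  "steps": [0,1,0,-1,0,0,1,0,0,0,0,1,0,0,0]
}}

```text
time_s: 27.4
tool_pos: [0.5366, -0.1527, 0.2341]
tool_rot: [180.0, 1.2, 95.9]
force: [-0.2, -32.5, 2.7]
grip_width: 0.0003
grasp_force: 15.9
```

{"method": "step_arm", "body": {
  "steps": [0,1,0,0,0,0,1,0,0,0]
}}

```text
time_s: 27.65
tool_pos: [0.5365, -0.152, 0.2341]
tool_rot: [180.0, 1.3, 95.8]
force: [1.2, -31.1, 2.6]
grip_width: 0.0003
grasp_force: 14.4
```

```bash
python3 -c "
from h import *
uv();shot('scene','s10')
f='s10';g=cv2.cvtColor(np.load(f'pics/{f}.npz')['im'],6).astype(np.float32)
vs=np.arange(.04,.075,.0005)
P=np.array([[proj(f,[*W(u,v),.045]) for v in vs] for u in(.058,.060,.062)],np.float32)
m=np.clip(150-cv2.remap(g,P[...,0],P[...,1],1).mean(0),0,None);print(f,(m*vs).sum()/m.sum())"
```

```text
uv [-0.0009 -0.0426] [  1.2 -31.1   2.6]
s10 0.06452284122815861
```

{"method": "step_arm", "body": {
  "steps": [0,1,0,0,0]
}}

```text
time_s: 27.82
tool_pos: [0.5362, -0.1406, 0.2332]
tool_rot: [-180.0, 0.2, 96.1]
force: [-0.9, -2.5, 1.2]
grip_width: 0.0005
grasp_force: 1.6
```

{"method": "step_arm", "body": {
  "steps": [0,1,0,0,0]
}}

```text
time_s: 27.95
tool_pos: [0.5362, -0.1395, 0.2332]
tool_rot: [-180.0, 0.4, 96.2]
force: [-1.7, -12.9, 2.7]
grip_width: 0.0003
grasp_force: 6.5
```

{"method": "step_arm", "body": {
  "steps": [0,0,0,0,0]
}}

```text
time_s: 28.08
tool_pos: [0.5362, -0.1395, 0.2332]
tool_rot: [-180.0, 0.4, 96.2]
force: [-2.3, -12.1, 5.0]
grip_width: 0.0004
grasp_force: 6.0
```

{"method": "step_arm", "body": {
  "steps": [0,-6,0,0,0,0,-10,0,0,0,0,-20,0,0,0,0,0,0,0,0]
}}

```text
time_s: 28.58
tool_pos: [0.5403, -0.1734, 0.2319]
tool_rot: [-180.0, 0.0, 96.2]
force: [-0.2, 0.8, 0.6]
grip_width: 0.0002
grasp_force: 0.0
```

```bash
cat >> h.py <<'E'
def mark(f):
    shot('scene',f);g=cv2.cvtColor(np.load(f'pics/{f}.npz')['im'],6).astype(np.float32)
    vs=np.arange(.0,.11,.0015)
    P=np.array([[proj(f,[*W(u,v),.045]) for v in vs] for u in(.056,.058,.060)],np.float32)
    m=cv2.remap(g,P[...,0],P[...,1],1).mean(0).astype(int);print([(round(v*1e3,1),x) for v,x in zip(vs.tolist(),m.tolist()) if x<140])
E
python3 -c "
from h import *
uv();mark('s11')"
```

```text
uv [ 0.0004 -0.0644] [-0.2  0.8  0.6]
[(75.0, 132), (76.5, 105), (78.0, 77), (79.5, 69), (81.0, 87), (82.5, 114), (84.0, 135)]
```

```bash
python3 -c "
from h import *
f='s11'
for g0 in('scene0','s11'):
  g=cv2.cvtColor(np.load(f'pics/{g0}.npz')['im'],6).astype(np.float32)
  vs=np.arange(.06,.1,.002)
  for u,z in((.058,.045),(.062,.045),(.066,.045),(.072,.052),(.076,.052),(.080,.052),(.082,.04),(.082,.03),(.082,.015)):
    P=np.array([[proj(g0,[*W(u,v),z]) for v in vs]],np.float32)
    print(g0,u,z,cv2.remap(g,P[...,0],P[...,1],1)[0].astype(int).tolist())
"
```

```text
scene0 0.058 0.045 [49, 49, 48, 49, 49, 48, 49, 48, 48, 48, 48, 53, 93, 133, 148, 153, 154, 153, 152, 153, 144]
scene0 0.062 0.045 [67, 66, 65, 66, 64, 64, 62, 58, 55, 55, 54, 77, 111, 145, 146, 148, 151, 148, 149, 151, 138]
scene0 0.066 0.045 [84, 86, 82, 83, 88, 81, 79, 77, 69, 70, 75, 80, 86, 92, 101, 94, 98, 105, 97, 98, 103]
scene0 0.072 0.052 [84, 84, 83, 85, 82, 79, 77, 70, 71, 77, 81, 84, 82, 91, 87, 86, 93, 89, 85, 91, 82]
scene0 0.076 0.052 [74, 72, 70, 67, 65, 65, 65, 66, 70, 76, 79, 79, 81, 81, 81, 82, 82, 84, 85, 88, 92]
scene0 0.08 0.052 [56, 54, 51, 51, 51, 51, 49, 53, 60, 65, 67, 74, 79, 79, 85, 91, 93, 94, 97, 98, 100]
scene0 0.082 0.04 [48, 47, 48, 48, 49, 49, 48, 48, 49, 49, 48, 48, 48, 49, 64, 84, 96, 102, 102, 102, 102]
scene0 0.082 0.03 [50, 49, 48, 47, 48, 49, 49, 48, 48, 48, 48, 48, 48, 50, 62, 78, 94, 99, 101, 101, 101]
scene0 0.082 0.015 [53, 50, 48, 48, 48, 48, 48, 48, 47, 47, 47, 48, 48, 48, 53, 58, 74, 89, 95, 96, 97]
s11 0.058 0.045 [156, 154, 155, 156, 154, 155, 154, 145, 116, 78, 70, 108, 135, 154, 155, 153, 154, 154, 153, 156, 158]
s11 0.062 0.045 [149, 152, 156, 151, 154, 156, 152, 151, 117, 89, 77, 104, 132, 153, 149, 150, 157, 154, 154, 156, 158]
s11 0.066 0.045 [101, 92, 103, 105, 92, 106, 106, 88, 84, 75, 82, 87, 89, 95, 105, 97, 102, 111, 103, 104, 113]
s11 0.072 0.052 [88, 87, 95, 89, 92, 95, 80, 77, 75, 82, 86, 87, 86, 94, 89, 88, 97, 92, 93, 102, 97]
s11 0.076 0.052 [75, 76, 78, 81, 83, 82, 73, 70, 73, 79, 82, 81, 82, 82, 80, 78, 78, 79, 80, 82, 82]
s11 0.08 0.052 [58, 59, 67, 77, 81, 78, 66, 59, 63, 68, 70, 78, 83, 82, 76, 71, 68, 67, 67, 68, 68]
s11 0.082 0.04 [51, 51, 50, 50, 50, 50, 50, 50, 50, 51, 50, 51, 50, 49, 53, 58, 61, 63, 62, 62, 63]
s11 0.082 0.03 [51, 51, 50, 50, 50, 51, 51, 51, 50, 50, 49, 50, 50, 50, 53, 56, 60, 62, 62, 62, 62]
s11 0.082 0.015 [55, 51, 50, 50, 49, 49, 50, 50, 50, 50, 50, 50, 50, 50, 53, 55, 57, 60, 60, 60, 60]
```

{"method": "step_arm", "body": {
  "steps": [0,0,0,-40,0,0,0,0,-50,0,0,0,0,-40,0,0,16,17,0,0,0,16,17,0,0,0,16,17,0,0,0,16,17,0,0,0,0,0,0,0,0,0,0,0,0]
}}

```text
time_s: 29.75
tool_pos: [0.6004, -0.1003, 0.362]
tool_rot: [-179.9, 0.0, 96.4]
force: [-0.4, 0.1, 0.1]
grip_width: 0.0006
grasp_force: 0.0
```

```bash
python3 -c "
from h import *
uv();c=shot('wrist','w11');print('cam',-c['R'].T@c['t'],W(.07,.077))
f='w11';g=cv2.cvtColor(c['image'],6).astype(np.float32)
vs=np.arange(.05,.106,.002)
for z,us in((.045,(.054,.058,.062,.066)),(.052,(.068,.07,.072,.074,.076,.078,.08,.082,.084))):
  for u in us:
    P=np.array([[proj(f,[*W(u,v),z]) for v in vs]],np.float32)
    if u in(.054,.084):print(P[0,0],P[0,-1])
    print(u,z,cv2.remap(g,P[...,0],P[...,1],1)[0].astype(int).tolist())
mark('s12')
"
```

```text
uv [0.0684 0.0015] [-0.4  0.1  0.1]
cam [ 0.59147426 -0.02981593  0.34081843] [ 0.59343338 -0.02507074]
[241.82368 137.6415 ] [241.07716   82.923904]
0.054 0.045 [193, 193, 193, 194, 191, 191, 192, 193, 194, 192, 193, 192, 172, 95, 85, 142, 191, 194, 193, 193, 193, 193, 193, 192, 193, 194, 193, 191]
0.058 0.045 [195, 194, 195, 194, 194, 194, 194, 193, 192, 192, 191, 189, 140, 81, 80, 149, 192, 193, 191, 193, 192, 192, 193, 193, 195, 197, 198, 197]
0.062 0.045 [206, 206, 207, 206, 207, 205, 206, 205, 206, 205, 206, 205, 182, 99, 84, 157, 204, 205, 205, 206, 205, 203, 204, 204, 209, 210, 212, 213]
0.066 0.045 [118, 118, 117, 118, 117, 119, 117, 117, 116, 116, 116, 116, 118, 107, 114, 117, 116, 119, 119, 118, 121, 123, 120, 122, 123, 125, 124, 124]
0.068 0.052 [83, 88, 86, 89, 89, 88, 84, 80, 76, 73, 76, 75, 105, 110, 107, 85, 76, 75, 75, 77, 83, 85, 83, 83, 82, 85, 85, 84]
0.07 0.052 [86, 86, 83, 86, 86, 86, 84, 79, 79, 74, 79, 79, 103, 115, 111, 90, 76, 75, 77, 76, 82, 81, 82, 81, 83, 84, 82, 81]
0.072 0.052 [82, 84, 83, 84, 83, 85, 83, 76, 84, 82, 84, 80, 107, 113, 112, 94, 82, 84, 7
[... 328 characters left out ...]
52 [132, 131, 129, 127, 130, 124, 100, 94, 113, 116, 114, 90, 104, 116, 116, 117, 116, 115, 115, 120, 127, 123, 122, 118, 118, 120, 103, 81]
0.08 0.052 [129, 130, 132, 131, 126, 110, 87, 90, 106, 109, 108, 87, 98, 106, 107, 110, 111, 119, 118, 125, 131, 128, 126, 125, 124, 123, 97, 76]
0.082 0.052 [129, 130, 130, 126, 109, 85, 82, 82, 85, 87, 87, 83, 81, 84, 88, 88, 95, 125, 130, 133, 132, 129, 129, 126, 125, 122, 95, 77]
[270.6446  138.11467] [271.4107    82.045265]
0.084 0.052 [128, 128, 130, 127, 99, 77, 81, 83, 83, 80, 82, 80, 80, 82, 81, 85, 107, 129, 132, 133, 133, 131, 130, 129, 128, 124, 106, 79]
[(75.0, 131), (76.5, 103), (78.0, 76), (79.5, 67), (81.0, 85), (82.5, 113), (84.0, 135)]
```

The overhead wrist view puts the mark at v = 77.2 mm and the pointer tip at 76.4 mm, so they meet within about 1 mm. Both straps were shut in the last picture, the arm is clear, and the bystanders have not been touched. I hand in now.

```bash
python3 -c "
from h import *
print(env.sign_off())"
```

```text
the job is handed in; nothing more can be done
None
```

I handed the job in at about 30 s on the robot's clock: the blank is in the nest, both straps look latched, and the sled is in the detent with its mark within about 1 mm of the pointer. It took just over 30 N to pass the first bump, more than the 10–15 N stated, and the glue bottle, tin and offcut were left alone.

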